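# Find a ballasted lever's balance point and set it level on the balance stand

## Task

The wooden lever has a ballast hidden inside it; feel out where it balances with small trial lifts, then lay it along the channel of the brass saddle on the balance stand so that it stays level there by itself when let go, ready for its pivot hole to be marked. Set it down gently, as the sprung saddle must not be pressed with more than 18 N, never let the lever tip steeply (more than about 30 degrees) or roll over, and leave the other things where they are.

Things in the scene. Friction and masses are not known exactly. Their poses are not given: they have to be found in the camera images.
- lever: Wooden lever, 300 x 22 x 34 mm high, one end capped in steel, the other in black rubber, lying left to right on its 22 mm face. Origin: middle of that lower face; x along it to the steel end, z up. A heavy ballast is fixed unseen inside: 0.54 to 0.62 kg in all, balance point anywhere within 78 mm of the middle along x, either side. Firm gripping does no harm.
- stand: Balance stand fixed to the table: dark steel base 90 x 80 x 10 mm, grey sleeve, brass saddle on top. Origin: centre of the underside, on the table. y runs along the saddle's channel (the lever shall lie along it), x across it, z up.
- saddle_floor (a point): Centre of the saddle's flat floor, 64 mm above the table when empty. The floor is 12 mm long along stand y: the lever stays level only with its balance point within 6 mm of here. Across, 36 mm between side lips 5 mm high (50 mm overall). Sprung: yields from about 0.7 N, then 1 mm per 1.2 N, 20 mm at most (about 4 mm under the lever).
- glue_bottle: white glue bottle with a red-brown nozzle, 67 mm across, 190 tall, standing at the left; not part of the job. Origin: centre of its underside
- yellow_bottle: yellow bottle with a black cap, 54 mm across, 124 tall, standing at the near right; not part of the job. Origin: centre of its underside
- caliper: digital caliper, 190 x 62 x 14 mm, lying at the right edge; not part of the job. Origin: centre of its underside
- sanding_block: cork sanding block, 112 x 67 x 30 mm, at the far right; not part of the job. Origin: centre of its underside
- pencil: red pencil, 168 mm long, 7 thick, at the left; not part of the job. Origin: centre of its underside
- dowel: small square wooden offcut, 130 x 16 x 12 mm, at the near right; not part of the job. Origin: centre of its underside
- red_basket: red basket of shavings, 184 x 134 x 66 mm, at the far left; not part of the job. Origin: centre of its underside

How it is judged:
By the outcome, as a careful person would: the job done as asked, in the order asked, and still so for the second after the job is handed in, with the robot touching nothing.
It also fails if it takes over 58 s, if anything falls off the work surface, if the arm or the gripper's body presses on something with over 40 N, if the wrist force passes 120 N, or if a joint passes its speed limit or range.

## Robot

A 6-joint arm with a two-finger parallel gripper is mounted at the origin on a cart in front of the work surface, level with it; the furniture and walls round the work are solid. World frame = base frame: x ahead of the robot, y to its left, z up, the work surface at z = 0. Lengths are in mm, angles in rad, forces in N, time in s.
With the tool pointing down it reaches from about 275 to 750 mm from the base axis. Payload 10.2 kg.
Tool frame: the origin (TCP) lies midway between the tips of the shut fingers; the grasp point (between the pads) lies 19 mm behind it (ctrl.tcp_to_grasp is the z of the grasp point in the tool frame, in mm); z points along the fingers, y is the direction in which the jaws open and shut (so a half turn about z gives the same grasp; the last joint's range is limited). The gripper opens to 85 mm and grips with 20 to 120 N. Pads are 22 mm wide; open, the fingers measure 114 mm over their backs; the gripper's body (76 mm by 85 mm) begins 54 mm behind the grasp point. The pads swing forward as they close: fully open they stand 13 mm farther back than shut.
Start: joints at [0.993, 0.313, 1.498, -0, 1.331, -0.223], TCP at [182.399, 492.302, 231.294] pointing down, gripper open.
Joint ranges: [-2.94, 2.94], [-0.97, 2.17], [0.19, 2.56], [-1.23, 4.37], [0.02, 3.11], [-2.88, 2.88]. Speed limits (rad/s): [2.39, 2.39, 3.01, 3.14, 3.14, 3.14].

## Interface

Orientations are given as a unit quaternion [w, x, y, z].
In Python, from rig import sensors, capture, order, ctrl gives the robot as it stands. The module is installed in compiled form; this text tells all that it offers.
- The arm moves only by the tool play_rows, never from a script. Its argument "deltas" is a list of rows, each a list of 7 numbers: the shift along the world's x, y, z in units of 40 mm (1.0 is 40 mm), then the turn, a rotation vector about the world's x, y, z in units of 6 degrees (1.0 is 6 degrees), then the opening, from -1 (shut) to 1 (fully open). A call has 1 to 8 rows; each row shifts and turns the commanded pose from where the row before left it; what a row does not reach is not made up. A row lasts 1/12 s, in which the tool goes at most 41.7 mm and 7.16 degrees, less where a joint would pass 70% of its speed; a pose out of reach is approached as far as the arm can. A call is refused whole if a number of a shift passes 1 or a number of a turn 1, either way. A call with a gripper value outside its range is refused whole. The fingers move at their own pace and stop on an object; "squeeze" is the grip in N (left out, the last holds). Time passes only in rows, so rows that do not move let the fingers close. It gives the time, the measured TCP pose, the force and the opening at its end, in the units of the state.
- sensors.sense(): the state, without advancing time (a new reading comes with each control period).
- capture(name): name is "scene" or "top" or "wrist"; returns a dict with "pixels" (384x512x3 uint8, red, green, blue), "z_map" (384x512 float32, mm along the optical axis (not along the pixel's ray), 0 where there is no reading), "fx", "fy", "cx", "cy" (pixels), "k1" (the pictures are not rectified: a ray, as slopes to the right and down, at radius r is drawn at 1 + k1 r^2 times it, then the intrinsics apply), "eye" and "rotation" of the camera in the world; the wrist camera has in their place "tool_from_camera" (4x4, takes a point from camera to tool coordinates, whose origin is the TCP and whose axes are the flange's). Camera axes: x right, y down, z forward; pixel columns grow to the right and rows downward; lengths in mm; the calibration is good to about 2 mm. A picture is of the moment at which its call begins: read the wrist's pose just before it.
- order.finish_job(): hands the job in, once; it reports no verdict.
The state is a dict: "time_s": time; "joints": joint angles; "dq": joint speeds; "tau": joint torques, N m; "eef_pos": TCP position; "ee_rot": TCP orientation; "force": force on the tool from outside, world axes, zero at the start; "wrist_torque": the same for the moment, N m; "grip_width": opening from 0.0 (shut) to 1.0 (fully open).
Only numpy, scipy, OpenCV 4.12 (cv2) and the standard library are available. Lean on these libraries where they do the work, as an engineer would, in place of code of your own. Each camera call takes 0.05 s, during which the arm holds its last target. There are 200 camera calls.

## Working session

There is one attempt and no reset: what is moved stays moved. The work goes in short steps, Python scripts to look and compute and a tool call to move; the robot and the scene stay as the last step left them, time stands still between calls to the robot, and variables do not carry over. Pictures are saved under pics/ and viewed, about 8 in all and at most 12, crops included, and the job is handed in when it is done.

Besides the shell and the picture viewer there is one more tool, called after ">>>" as name(argument=value, ...) on one line, values as JSON. play_rows: Moves the arm, as the interface text tells. Its arguments: {"type":"object","properties":{"deltas":{"type":"array","items":{"type":"array","items":{"type":"number"}}},"squeeze":{"type":"number"}},"required":["deltas"]}

```bash
mkdir -p pics; cat > h.py <<'E'
import numpy as np, cv2
from rig import sensors, capture, order, ctrl
def save(c,name): cv2.imwrite('pics/'+name,cv2.cvtColor(c['pixels'],cv2.COLOR_RGB2BGR))
def slopes(c,u,v):
    K=np.array([[c['fx'],0,c['cx']],[0,c['fy'],c['cy']],[0,0,1]],float)
    p=cv2.undistortPoints(np.array([[[u,v]]],float).reshape(-1,1,2),K,np.array([c['k1'],0,0,0.]))
    return p.reshape(-1,2)
def pose(c):
    if 'eye' in c: return np.array(c['rotation']),np.array(c['eye'])
    from scipy.spatial.transform import Rotation as R
    s=c['state']; q=s['ee_rot']; M=R.from_quat([q[1],q[2],q[3],q[0]]).as_matrix()
    T=np.array(c['tool_from_camera'])
    return M@T[:3,:3], M@T[:3,3]+np.array(s['eef_pos'])
def onplane(c,u,v,z):
    s=slopes(c,u,v)[0]; Rm,e=pose(c); d=Rm@np.array([s[0],s[1],1]); return e+d*(z-e[2])/d[2]
def cloud(c):
    h,w=c['z_map'].shape; U,V=np.meshgrid(np.arange(w),np.arange(h))
    K=np.array([[c['fx'],0,c['cx']],[0,c['fy'],c['cy']],[0,0,1]],float)
    p=cv2.undistortPoints(np.stack([U.ravel(),V.ravel()],1).astype(float).reshape(-1,1,2),K,np.array([c['k1'],0,0,0.])).reshape(-1,2)
    z=c['z_map'].ravel(); P=np.column_stack([p*z[:,None],z]); Rm,e=pose(c)
    W=(P@Rm.T+e).reshape(h,w,3); W[c['z_map']<=0]=np.nan; return W
def grab(name):
    s=sensors.sense(); c=capture(name); c['state']=s; return c
E
python3 - <<'E'
from h import *
for n in ['scene','top']:
    c=grab(n); save(c,n+'0.png'); print(n,c.get('eye'),c['fx'],c['k1']); np.save(n+'0.npy',cloud(c))
print(sensors.sense(), ctrl.tcp_to_grasp, dir(ctrl))
E
```

```text
scene [-347.05542086 -850.11035672  671.4248817 ] 454.1962885601126 -0.1501757883349807Traceback (most recent call last):
  File "<stdin>", line 3, in <module>
  File "h.py", line 21, in cloud
    W=(P@Rm.T+e).reshape(h,w,3); W[c['z_map']<=0]=np.nan; return W
       ~^~~~~
ValueError: matmul: Input operand 1 has a mismatch in its core dimension 0, with gufunc signature (n?,k),(k,m?)->(n?,m?) (size 4 is different from 3)
```

```bash
sed -i "s/    if 'eye' in c: .*/    from scipy.spatial.transform import Rotation as R\n    if 'eye' in c:\n        q=c['rotation']; return R.from_quat([q[1],q[2],q[3],q[0]]).as_matrix(),np.array(c['eye'])/" h.py
python3 - <<'E'
from h import *
for n in ['scene','top']:
    c=grab(n); save(c,n+'0.png'); print(n,c.get('eye'),c['fx'],c['k1']); np.save(n+'0.npy',cloud(c))
print(sensors.sense(), ctrl.tcp_to_grasp)
E
```

```text
scene [-347.05542086 -850.11035672  671.4248817 ] 454.1962885601126 -0.1501757883349807
top [ 395.63208738  -48.56527405 1097.60250403] 390.38646430532975 -0.08812691084332541
{'time_s': 0.15, 'joints': array([ 9.92602093e-01,  3.13305065e-01,  1.49825023e+00, -1.39897795e-05,
        1.33105412e+00, -2.23395799e-01]), 'dq': array([-0.00064743, -0.00252127, -0.00324482, -0.00041433, -0.00143674,
       -0.00139475]), 'tau': array([ 9.77802920e-04, -4.12372720e+01, -2.59794903e+01, -2.35656062e-04,
        3.21413747e-03, -1.42850996e-05]), 'eef_pos': array([182.28367623, 492.12070001, 230.87959421]), 'ee_rot': array([-1.92089428e-04,  1.76468546e-01,  9.84306148e-01, -4.70742828e-04]), 'force': array([0.53786861, 0.56782226, 0.67162044]), 'wrist_torque': array([ 0.01983236, -0.04017119, -0.0078843 ]), 'grip_width': 0.9992809915563585} -18.700000000000003
```

View pics/top0.png

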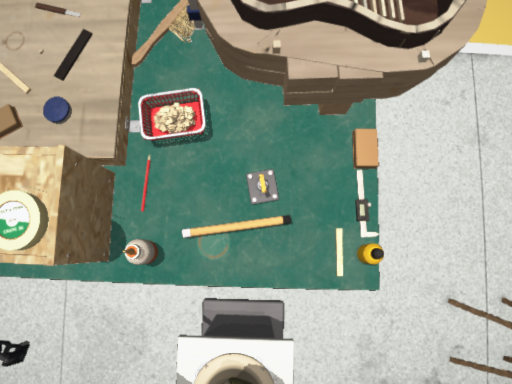

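View pics/scene0.png

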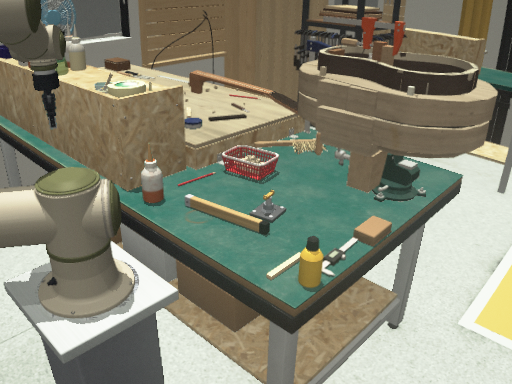

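```bash
python3 - <<'E'
from h import *
im=cv2.imread('pics/top0.png'); W=np.load('top0.npy')
a=cv2.resize(im[155:245,170:300],None,fx=6,fy=6,interpolation=cv2.INTER_NEAREST)
cv2.imwrite('pics/crop1.png',a)
# lever points by height
Z=W[...,2]; X=W[...,0];Y=W[...,1]
roi=np.zeros(Z.shape,bool); roi[208:245,175:300]=True
m=roi&(Z>25)&(Z<45); P=np.column_stack([X[m],Y[m]]).astype(np.float32)
print('lever',m.sum(),np.nanmedian(Z[m]),cv2.minAreaRect(P))
roi[:]=False; roi[160:210,240:285]=True
for lo,hi in [(6,16),(20,50),(55,80)]:
    m=roi&(Z>lo)&(Z<hi); P=np.column_stack([X[m],Y[m]]).astype(np.float32)
    print(lo,hi,m.sum(),np.median(Z[m]) if m.any() else '',cv2.minAreaRect(P) if m.sum()>3 else '', P.mean(0) if m.any() else '')
print('table',np.nanmedian(Z[150:170,220:240]))
# other: cloud of tallest within field
for (u,v) in [(140,251),(371,254),(170,115),(15,220),(90,200),(330,100)]: print((u,v),W[v,u].round())
E
```

```text
lever 850 33.42400340650272 ((456.42205810546875, 5.4107818603515625), (23.403945922851562, 299.82537841796875), 8.85464859008789)
6 16 705 10.378532223873208 ((574.6281127929688, -61.738487243652344), (97.51249694824219, 79.97356414794922), 11.13497543334961) [569.61456 -62.29831]
20 50 46 33.748455363575886 ((569.0120849609375, -63.337303161621094), (26.027814865112305, 30.763132095336914), 2.042588472366333) [568.6643  -60.14922]
55 80 89 65.05646388864284 ((570.1150512695312, -62.357967376708984), (47.2687873840332, 14.044732093811035), 9.14747428894043) [570.17224  -62.353306]
table 0.24208985769655555
(140, 251) [381. 241. 119.]
(371, 254) [ 391. -340.  105.]
(170, 115) [759. 201.  58.]
(15, 220) [436. 447. 331.]
(90, 200) [503. 366. 155.]
(330, 100) [ 733. -208.  259.]
```

View pics/crop1.png

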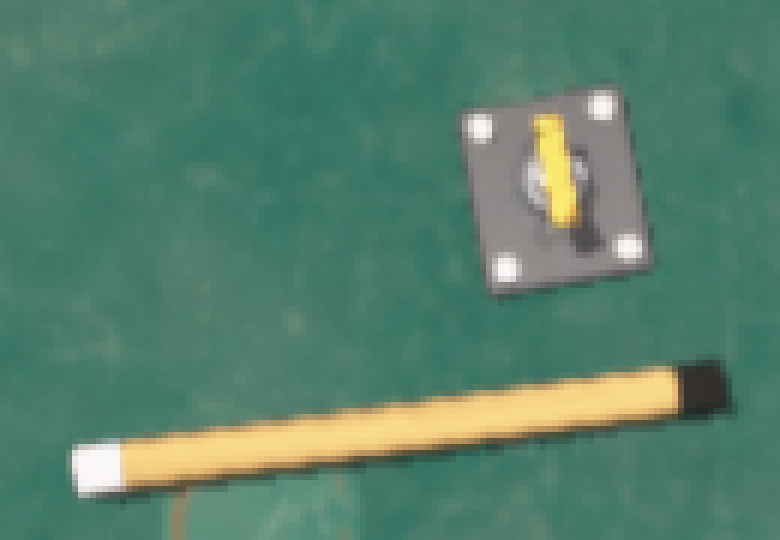

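The lever runs from the steel cap at crop (72,470), on world +y, to the rubber cap at (728,388). The saddle is at crop (555,170), and its channel is nearly parallel to the lever, both about 9° off world y. I'll move above the lever next.

>>> play_rows(deltas=[[0,-0.95,0.2,0,0,-0.63,1],[0,-0.95,0.2,0,0,-0.63,1],[0,-0.95,0.2,0,0,-0.63,1],[0,-0.95,0.2,0,0,-0.63,1],[0,-0.95,0,0,0,-0.63,1],[0.3,-0.9,0,0,0,-0.63,1],[0.3,-0.9,0,0,0,-0.63,1],[0.3,-0.9,0,0,0,-0.63,1]], squeeze=110)

```text
time_s: 0.82
eef_pos: [218.0, 192.8, 263.3]
ee_rot: [0.0, 0.428, 0.904, 0.0]
force: [1.9, -0.7, 1.4]
grip_width: 1.002
```

>>> play_rows(deltas=[[0.74,-0.59,0,0,0,-0.63,1],[0.74,-0.59,0,0,0,-0.63,1],[0.74,-0.59,-0.1,0,0,-0.63,1],[0.74,-0.59,-0.1,0,0,-0.63,1],[0.74,-0.59,-0.2,0,0,-0.63,1],[0.74,-0.59,-0.2,0,0,-0.63,1],[0.74,-0.59,-0.2,0,0,-0.63,1],[0.74,-0.59,-0.2,0,0,-0.63,1]])

```text
time_s: 1.48
eef_pos: [456.3, 3.9, 222.6]
ee_rot: [-0.0, 0.65, 0.76, -0.0]
force: [0.7, 0.6, 1.3]
grip_width: 0.999
```

>>> play_rows(deltas=[[0,0,0,0,0,0,1],[0,0,0,0,0,0,1]])

```text
time_s: 1.65
eef_pos: [455.5, 4.7, 222.1]
ee_rot: [-0.001, 0.649, 0.761, -0.001]
force: [-0.5, 1.2, 1.0]
grip_width: 1.007
```

```bash
cat > l.py <<'E'
from h import *
from scipy.spatial.transform import Rotation as R
def st():
    s=sensors.sense(); q=s['ee_rot']; M=R.from_quat([q[1],q[2],q[3],q[0]]).as_matrix()
    print('t',round(s['time_s'],2),'pos',s['eef_pos'].round(1),'yang',np.degrees(np.arctan2(M[1,1],M[0,1])).round(2),'zax',M[:,2].round(3),'F',s['force'].round(2),'T',s['wrist_torque'].round(3),'g',round(s['grip_width'],3)); return s,M
E
python3 - <<'E'
from l import *
st(); c=grab('wrist'); save(c,'w1.png'); W=cloud(c); np.save('w1.npy',W); st()
Z=W[...,2]
for lo,hi in [(25,42),(58,75)]:
    m=(Z>lo)&(Z<hi); P=W[m][:,:2].astype(np.float32); print(lo,m.sum(),np.median(Z[m]) if m.any() else '',cv2.minAreaRect(P) if m.sum()>5 else '')
E
```

```text
t 1.65 pos [455.5   4.7 222.1] yang 9.1 zax [-0.003  0.001 -1.   ] F [-0.46  1.18  1.02] T [0.079 0.003 0.041] g 1.007
t 1.7 pos [454.9   5.5 222.8] yang 9.18 zax [-0.001  0.001 -1.   ] F [-0.74 -0.06 -0.1 ] T [ 0.022 -0.047  0.013] g 0.999
25 4705 33.98263097142859 ((593.1023559570312, 33.5130615234375), (312.594970703125, 297.61505126953125), 11.544689178466797)
58 427 64.01836388190264 ((638.2171020507812, 22.183670043945312), (262.3555603027344, 36.773582458496094), 51.33066177368164)
```

View pics/w1.png

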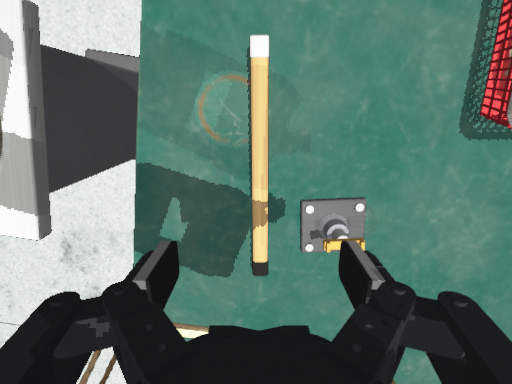

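The lever is at columns 250–270, rows 36–275, and the brass saddle is at about (344,245). I'll measure both with masks.

```bash
python3 - <<'E'
from h import *
W=np.load('w1.npy'); Z=W[...,2]; im=cv2.imread('pics/w1.png')
V,U=np.mgrid[:384,:512]
m=(Z>29)&(Z<40)&(U>235)&(U<285)&(V<290); P=W[m][:,:2].astype(np.float32); print('lever',cv2.minAreaRect(P))
h=cv2.cvtColor(im,cv2.COLOR_BGR2HSV)
b=(h[...,0]>15)&(h[...,0]<32)&(h[...,1]>150)&(U>300)&(U<370)&(V>220)&(V<260)
m=b&(Z>50)&(Z<80); P=W[m][:,:2].astype(np.float32); print('saddle',m.sum(),cv2.minAreaRect(P),P.mean(0),np.percentile(Z[m],[5,50,95]))
m=(Z>6)&(Z<14)&(U>290)&(U<375)&(V>185)&(V<262);P=W[m][:,:2].astype(np.float32); print('base',cv2.minAreaRect(P))
W=np.load('top0.npy');Z=W[...,2]; im=cv2.imread('pics/top0.png');h=cv2.cvtColor(im,cv2.COLOR_BGR2HSV);V,U=np.mgrid[:384,:512]
m=(h[...,0]>15)&(h[...,0]<32)&(h[...,1]>120)&(U>245)&(U<280)&(V>165)&(V<205)&(Z>50);P=W[m][:,:2].astype(np.float32); print('top saddle',m.sum(),cv2.minAreaRect(P),P.mean(0))
E
```

```text
lever ((456.1073303222656, 5.656585693359375), (21.863317489624023, 297.4177551269531), 9.362006187438965)
saddle 65 ((569.3388061523438, -60.60079574584961), (47.5240364074707, 8.304729461669922), 15.997626304626465) [562.9857   -61.111904] [60.23137875 63.91619087 68.67876019]
base ((572.1437377929688, -63.44783020019531), (90.55288696289062, 80.18302154541016), 11.68236255645752)
top saddle 75 ((570.6954345703125, -62.60771179199219), (46.81898880004883, 11.409603118896484), 12.175850868225098) [571.3898   -62.279224]
```

>>> play_rows(deltas=[[0.03,0,-0.95,0,0,0,1],[0,0,-0.95,0,0,0,1],[0,0,-0.95,0,0,0,1],[0,0,-0.95,0,0,0,1],[0,0,-0.8,0,0,0,1],[0,0,-0.5,0,0,0,1],[0,0,-0.24,0,0,0,1],[0,0,0,0,0,0,1]])

```text
time_s: 2.37
eef_pos: [455.4, 6.3, 9.0]
ee_rot: [-0.001, 0.648, 0.762, -0.001]
force: [-0.1, 0.6, 0.4]
grip_width: 0.998
```

```bash
cat >> l.py <<'E'
def avg(n=12):
    f=[];t=[]
    for i in range(n):
        capture('wrist'); s=sensors.sense(); f.append(s['force']); t.append(s['wrist_torque'])
    s,M=st(); f=np.mean(f,0); t=np.mean(t,0)
    print('avgF',f.round(2),'avgT',t.round(4),'tool-frame T',(M.T@t).round(4),'sd',np.std(t).round(3)); return f,t,M
E
python3 - <<'E'
from l import *
st(); avg()
E
```

```text
t 2.37 pos [455.4   6.3   9. ] yang 9.26 zax [-0.002  0.001 -1.   ] F [-0.08  0.56  0.36] T [ 0.04  -0.006 -0.041] g 0.998
t 2.97 pos [456.5   5.5   9.9] yang 9.19 zax [ 0. -0. -1.] F [-0.12  0.23  0.38] T [-0.003  0.003  0.017] g 0.997
avgF [ 0.09 -0.14  0.18] avgT [-0.0164  0.0044  0.0043] tool-frame T [ 0.0069 -0.0155 -0.0043] sd 0.01
```

>>> play_rows(deltas=[[0,0,0,0,0,0,-1],[0,0,0,0,0,0,-1],[0,0,0,0,0,0,-1],[0,0,0,0,0,0,-1],[0,0,0,0,0,0,-1],[0,0,0,0,0,0,-1],[0,0,0,0,0,0,-1],[0,0,0,0,0,0,-1]])

```text
time_s: 3.63
eef_pos: [456.3, 5.5, 10.0]
ee_rot: [-0.0, 0.648, 0.762, -0.0]
force: [-3.2, -0.0, 6.7]
grip_width: 0.232
```

```bash
python3 - <<'E'
from l import *
avg(6)
E
```

```text
t 3.93 pos [456.3   5.5  10. ] yang 9.2 zax [-0. -0. -1.] F [-3.52  0.    7.19] T [-0.025  0.389  0.034] g 0.232
avgF [-2.89 -0.11  6.4 ] avgT [-0.0223  0.3849  0.0236] tool-frame T [ 0.3835  0.0395 -0.0236] sd 0.182
```

>>> play_rows(deltas=[[0,0,0.05,0,0,0,-1],[0,0,0.05,0,0,0,-1],[0,0,0.1,0,0,0,-1],[0,0,0.1,0,0,0,-1],[0,0,0.05,0,0,0,-1],[0,0,0,0,0,0,-1],[0,0,0,0,0,0,-1]])

```text
time_s: 4.52
eef_pos: [456.4, 5.5, 23.8]
ee_rot: [0.0, 0.648, 0.761, 0.0]
force: [-0.2, 0.5, -5.8]
grip_width: 0.236
```

```bash
python3 - <<'E'
from l import *
f,t,M=avg(10)
c=grab('wrist'); save(c,'w2.png'); np.save('w2.npy',cloud(c)); c=grab('scene'); save(c,'s2.png')
W=np.load('w2.npy');Z=W[...,2];V,U=np.mgrid[:384,:512]
# height profile along lever
d=np.array([-np.sin(np.radians(9.2)),np.cos(np.radians(9.2))])
S=(W[...,:2]-[456.2,5.6])@d; N=(W[...,:2]-[456.2,5.6])@np.array([d[1],-d[0]])
for a in range(-150,150,20):
    m=(abs(N)<8)&(S>=a)&(S<a+20)&(Z<80)&(Z>20); print(a+10,m.sum(),np.median(Z[m]).round(1) if m.any() else '')
E
```

```text
t 5.02 pos [456.4   5.5  23.7] yang 9.19 zax [-0.  0. -1.] F [ 0.45  0.07 -5.43] T [ 0.11  -0.003 -0.005] g 0.233
avgF [-0.11  0.09 -5.69] avgT [ 0.1329  0.0248 -0.004 ] tool-frame T [0.0032 0.1352 0.0039] sd 0.059
-140 0 
-120 0 
-100 0 
-80 0 
-60 0 
-40 423 47.5
-20 1000 47.5
0 1127 47.6
20 1310 47.7
40 1526 47.7
60 1744 47.7
80 2025 47.7
100 2354 47.8
120 371 47.7
140 0
```

>>> play_rows(deltas=[[0,0,-0.1,0,0,0,-1],[0,0,-0.1,0,0,0,-1],[0,0,-0.1,0,0,0,-1],[0,0,-0.04,0,0,0,-1],[0,0,0,0,0,0,-1],[0,0,0,0,0,0,0.2],[0,0,0,0,0,0,0.2],[0,0,0,0,0,0,0.2]])

```text
time_s: 5.78
eef_pos: [456.8, 5.4, 10.3]
ee_rot: [0.001, 0.648, 0.761, 0.0]
force: [-0.2, 0.1, -0.2]
grip_width: 0.604
```

>>> play_rows(deltas=[[0,0,0,0,0,0,0.2],[0.035,-0.21,0,0,0,0,0.2],[0.035,-0.21,0,0,0,0,0.2],[0.035,-0.22,0,0,0,0,0.2],[0,0,0,0,0,0,0.2],[0,0,0,0,0,0,-1],[0,0,0,0,0,0,-1],[0,0,0,0,0,0,-1]])

```text
time_s: 6.45
eef_pos: [460.5, -20.0, 10.4]
ee_rot: [-0.0, 0.648, 0.762, -0.0]
force: [-0.3, -0.9, -3.8]
grip_width: 0.237
```

>>> play_rows(deltas=[[0,0,0,0,0,0,-1],[0,0,0,0,0,0,-1],[0,0,0,0,0,0,-1],[0,0,0.1,0,0,0,-1],[0,0,0.1,0,0,0,-1],[0,0,0.12,0,0,0,-1],[0,0,0,0,0,0,-1],[0,0,0,0,0,0,-1]])

```text
time_s: 7.12
eef_pos: [460.6, -20.0, 23.0]
ee_rot: [0.0, 0.648, 0.762, 0.0]
force: [-0.0, -0.1, -5.4]
grip_width: 0.228
```

```bash
cat > hold.py <<'E'
from l import *
import sys
f,t,M=avg(int(sys.argv[1])); c=grab('wrist'); save(c,sys.argv[2]+'.png')
W=cloud(c);Z=W[...,2];p=c['state']['eef_pos']; h=p[2]+24
y=M[:2,1]*np.sign(M[0,1]); d=np.array([-y[1],y[0]])
S=(W[...,:2]-p[:2])@d; N=(W[...,:2]-p[:2])@y
m=(abs(N)<10)&(abs(S)<220)&(abs(Z-h)<15)
P=np.column_stack([S[m],Z[m]]); k=np.polyfit(P[:,0],P[:,1],1); n=np.polyfit(S[m],N[m],1)
print('top z at grip',k[1].round(1),'pitch deg',np.degrees(np.arctan(k[0])).round(2),'yaw rel',np.degrees(np.arctan(n[0])).round(2),'N at grip',n[1].round(1),'steel end S',np.percentile(P[:,0],99.8).round(1))
E
python3 hold.py 14 w3
```

```text
t 7.82 pos [460.6 -20.1  22.9] yang 9.19 zax [-0.  0. -1.] F [-0.44  0.19 -5.77] T [ 0.011 -0.057 -0.027] g 0.231
avgF [-0.16  0.12 -5.72] avgT [-0.0083 -0.0006  0.001 ] tool-frame T [ 0.0007 -0.0083 -0.001 ] sd 0.004
top z at grip 46.4 pitch deg -0.19 yaw rel -0.13 N at grip 0.2 steel end S 113.2
```

>>> play_rows(deltas=[[0,0,0.3,0,0,0,-1],[0,0,0.5,0,0,0,-1],[0,0,0.5,0,0,0,-1],[0.25,-0.6,0.5,0,0,0,-1],[0.3,-0.8,0.4,0,0,0,-1],[0.3,-0.8,0.2,0,0,0,-1],[0.25,-0.6,0,0,0,0,-1],[0.1,-0.2,0,0,0,0,-1]])

```text
time_s: 8.53
eef_pos: [509.7, -143.5, 119.4]
ee_rot: [0.001, 0.649, 0.761, -0.0]
force: [-0.3, 0.7, -4.9]
grip_width: 0.235
```

>>> play_rows(deltas=[[0,0,0,0,0,0,-1],[0,0,0,0,0,0,-1],[0,0,0,0,0,0,-1]])

```text
time_s: 8.78
eef_pos: [508.0, -138.9, 118.4]
ee_rot: [-0.001, 0.648, 0.762, -0.0]
force: [0.5, 0.9, -5.2]
grip_width: 0.232
```

```bash
python3 hold.py 14 w4; python3 - <<'E'
from h import *
c=grab('wrist'); save(c,'w5.png'); W=cloud(c); np.save('w5.npy',W); Z=W[...,2]
h=cv2.cvtColor(cv2.imread('pics/w5.png'),cv2.COLOR_BGR2HSV)
near=np.hypot(W[...,0]-571,W[...,1]+62)<45
m=near&(Z>55)&(Z<80); P=W[m][:,:2].astype(np.float32); print('saddle',m.sum(),cv2.minAreaRect(P),P.mean(0),np.percentile(Z[m],[5,50,95]))
b=m&(h[...,0]>15)&(h[...,0]<32)&(h[...,1]>150);P=W[b][:,:2].astype(np.float32); print('brass',b.sum(),cv2.minAreaRect(P),P.mean(0))
f=m&(Z<66.5);P=W[f][:,:2].astype(np.float32); print('floor',f.sum(),cv2.minAreaRect(P),P.mean(0))
near=np.hypot(W[...,0]-571,W[...,1]+62)<75
m=near&(Z>5)&(Z<15);P=W[m][:,:2].astype(np.float32); print('base',cv2.minAreaRect(P))
c=grab('top'); save(c,'t5.png')
E
```

```text
t 9.48 pos [ 508.6 -140.1  118.9] yang 9.19 zax [ 0.  0. -1.] F [-0.58  0.78 -5.4 ] T [ 0.036  0.017 -0.014] g 0.233
avgF [ 0.21  0.17 -5.66] avgT [-0.023   0.0182  0.0114] tool-frame T [ 0.0216 -0.0198 -0.0114] sd 0.018
top z at grip 142.4 pitch deg -0.19 yaw rel -0.14 N at grip 0.2 steel end S 113.2
saddle 1409 ((570.2669067382812, -63.5675048828125), (48.0475959777832, 17.58956527709961), 10.944697380065918) [570.56445  -63.318626] [57.03932893 64.65534739 69.85555637]
brass 85 ((568.1997680664062, -63.776641845703125), (43.74770736694336, 11.006482124328613), 11.151366233825684) [565.1241   -64.111115]
floor 1104 ((569.0822143554688, -63.75220489501953), (45.84907913208008, 17.586198806762695), 9.413877487182617) [570.2787 -63.3475]
base ((571.2980346679688, -63.56541061401367), (89.74562072753906, 80.86738586425781), 11.758137702941895)
```

View pics/w5.png

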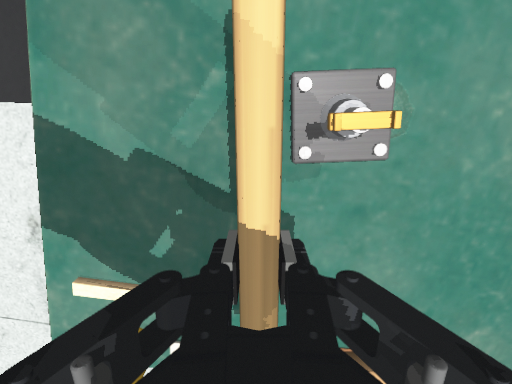

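The view shows the saddle clear of the lever, centred near (365,121). Every estimate agrees within 2 mm: (570.7, −63.0), yaw about 11.3°. I'll move over it now.

>>> play_rows(deltas=[[0.15,0.2,0,0,0,0.06,-1],[0.3,0.38,0,0,0,0.06,-1],[0.35,0.42,0,0,0,0.06,-1],[0.35,0.43,0,0,0,0.06,-1],[0.25,0.32,0,0,0,0.06,-1],[0.15,0.18,0,0,0,0.06,-1],[0,0,0,0,0,0,-1],[0,0,0,0,0,0,-1]])

```text
time_s: 10.3
eef_pos: [570.5, -62.7, 118.7]
ee_rot: [-0.0, 0.633, 0.774, -0.0]
force: [-1.3, -0.4, -6.5]
grip_width: 0.233
```

>>> play_rows(deltas=[[0,0,-0.2,0,0,0,-1],[0,0,-0.3,0,0,0,-1],[0,0,-0.3,0,0,0,-1],[0,0,-0.15,0,0,0,-1],[0,0,-0.05,0,0,0,-1],[0,0,0,0,0,0,-1],[0,0,0,0,0,0,-1]])

```text
time_s: 10.88
eef_pos: [570.8, -63.2, 79.3]
ee_rot: [0.0, 0.634, 0.773, 0.0]
force: [0.8, 0.0, -6.1]
grip_width: 0.235
```

```bash
python3 hold.py 6 w6; python3 - <<'E'
from h import *
c=grab('scene'); save(c,'s6.png'); im=cv2.imread('pics/s6.png')
cv2.imwrite('pics/s6c.png',cv2.resize(im[140:260,180:380],None,fx=4,fy=4))
E
```

```text
t 11.18 pos [570.7 -62.9  79.2] yang 11.36 zax [ 0.001 -0.    -1.   ] F [-0.17  0.55 -5.79] T [0.019 0.07  0.023] g 0.232
avgF [ 0.11  0.26 -6.01] avgT [0.0067 0.0015 0.0137] tool-frame T [ 0.0002  0.0069 -0.0137] sd 0.005
top z at grip 102.7 pitch deg -0.22 yaw rel -0.15 N at grip 0.2 steel end S 113.2
```

View pics/s6c.png

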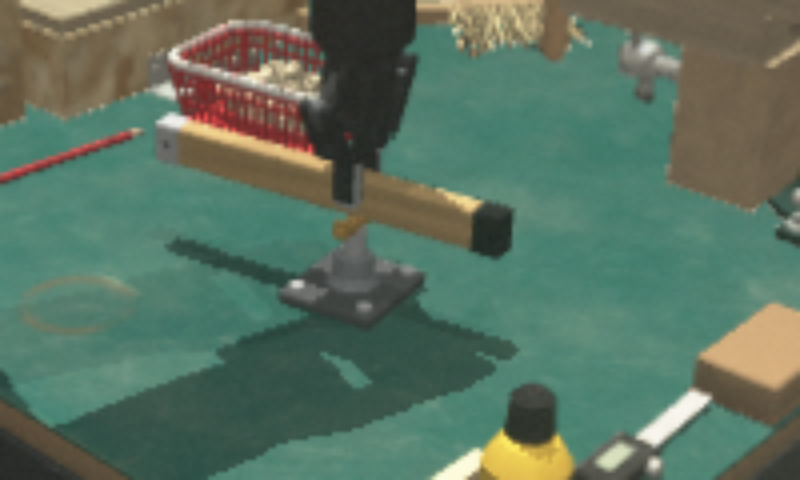

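The lever is level, with the saddle directly under the grip. I'll lower it slowly, about 8.5 mm.

>>> play_rows(deltas=[[0,0,-0.05,0,0,0,-1],[0,0,-0.05,0,0,0,-1],[0,0,-0.05,0,0,0,-1],[0,0,-0.03,0,0,0,-1],[0,0,-0.03,0,0,0,-1],[0,0,0,0,0,0,-1],[0,0,0,0,0,0,-1]])

```text
time_s: 11.87
eef_pos: [570.6, -62.9, 70.7]
ee_rot: [0.0, 0.634, 0.774, 0.0]
force: [-2.4, -0.2, 0.5]
grip_width: 0.231
```

```bash
python3 hold.py 6 w7
```

```text
t 12.17 pos [570.6 -62.9  70.6] yang 11.35 zax [ 0. -0. -1.] F [-1.66  0.34 -1.57] T [ 0.114  0.225 -0.004] g 0.234
avgF [-1.59  0.54 -0.67] avgT [ 0.0951  0.2563 -0.0272] tool-frame T [0.2326 0.1437 0.0272] sd 0.116
top z at grip 94.1 pitch deg -0.2 yaw rel -0.15 N at grip 0.2 steel end S 113.2
```

>>> play_rows(deltas=[[0,0,0,0,0,0,-1],[0,0,0,0,0,0,-1],[0,0,0,0,0,0,-0.45],[0,0,0,0,0,0,-0.4],[0,0,0,0,0,0,-0.35],[0,0,0,0,0,0,-0.3]], squeeze=20)

```text
time_s: 12.72
eef_pos: [570.8, -63.0, 70.6]
ee_rot: [0.0, 0.634, 0.774, 0.0]
force: [-0.4, 0.4, -0.6]
grip_width: 0.349
```

```bash
python3 hold.py 4 w8
```

```text
t 12.92 pos [570.6 -62.9  70.5] yang 11.35 zax [ 0. -0. -1.] F [ 0.4   0.48 -0.5 ] T [ 0.019 -0.04  -0.027] g 0.348
avgF [ 0.25 -0.02  0.15] avgT [ 0.0141 -0.0296 -0.0092] tool-frame T [-0.0318  0.008   0.0092] sd 0.018
top z at grip 93.6 pitch deg -0.03 yaw rel -0.01 N at grip -0.0 steel end S 113.3
```

Let go, it stays level, with no force on the gripper. I'll widen the jaws and withdraw straight up.

>>> play_rows(deltas=[[0,0,0,0,0,0,0],[0,0,0,0,0,0,0.1],[0,0,0,0,0,0,0.1],[0,0,0.2,0,0,0,0.1],[0,0,0.3,0,0,0,0.1],[0,0,0.6,0,0,0,0.1],[0,0,0.8,0,0,0,0.1],[0,0,0.8,0,0,0,0.1]])

```text
time_s: 13.63
eef_pos: [570.2, -62.8, 180.1]
ee_rot: [-0.0, 0.634, 0.774, -0.0]
force: [-0.3, -0.5, 0.3]
grip_width: 0.552
```

>>> play_rows(deltas=[[0,0,0.5,0,0,0,0.1],[0,0,0,0,0,0,0.1],[0,0,0,0,0,0,0.1],[0,0,0,0,0,0,0.1],[0,0,0,0,0,0,0.1],[0,0,0,0,0,0,0.1],[0,0,0,0,0,0,0.1],[0,0,0,0,0,0,0.1]])

```text
time_s: 14.3
eef_pos: [570.5, -62.9, 198.0]
ee_rot: [-0.0, 0.634, 0.774, -0.0]
force: [0.2, 0.0, 0.2]
grip_width: 0.555
```

```bash
python3 - <<'E'
from l import *
st()
d=np.array([-np.sin(np.radians(11.2)),np.cos(np.radians(11.2))]); n=np.array([d[1],-d[0]])
for i in range(2):
    c=grab('wrist'); W=cloud(c); Z=W[...,2]; S=(W[...,:2]-[570.7,-63])@d; N=(W[...,:2]-[570.7,-63])@n
    m=(abs(N)<14)&(abs(S)<190)&(abs(Z-94)<20); k=np.polyfit(S[m],Z[m],1)
    print('z',k[1].round(1),'pitch',np.degrees(np.arctan(k[0])).round(2),'S range',S[m].min().round(),S[m].max().round(),'N',N[m].min().round(1),N[m].max().round(1))
c=grab('scene'); save(c,'s9.png'); im=cv2.imread('pics/s9.png'); cv2.imwrite('pics/s9c.png',cv2.resize(im[140:320,120:400],None,fx=2.8,fy=2.8))
E
```

```text
t 14.3 pos [570.5 -62.9 198. ] yang 11.35 zax [-0.001  0.    -1.   ] F [0.21 0.01 0.25] T [-0.065 -0.006  0.021] g 0.555
z 93.6 pitch -0.08 S range -124.0 155.0 N -11.7 11.3
z 93.6 pitch -0.08 S range -123.0 155.0 N -11.6 11.2
```

View pics/s9c.png

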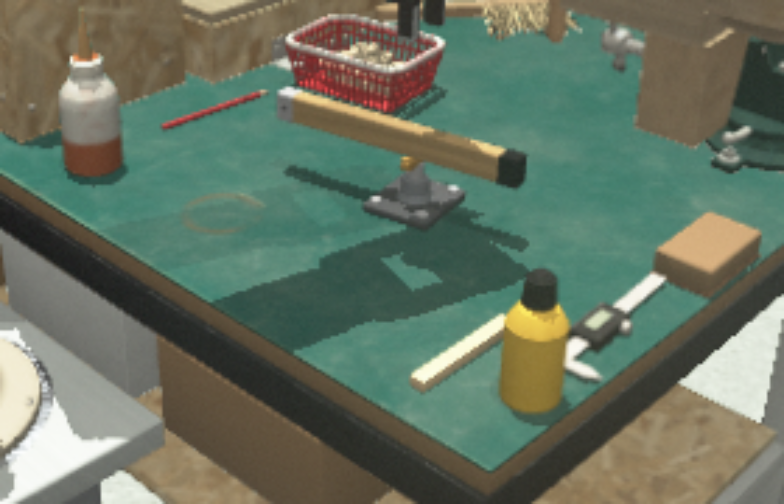

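The lever rests level on the saddle, steel cap at (285,105) and rubber cap at (512,167), with the gripper clear and the other things in place. I'll hand the job in.

```bash
python3 -c "
from rig import order; print(order.finish_job())"
```

```text
the job is handed in; nothing more can be done
None
```

The lever now lies level by itself along the saddle's channel with the gripper clear, and the job was handed in at about 14.5 s.

- **Finding the balance:** A 14 mm trial lift at the middle put the balance point about 26 mm towards the rubber end. I gripped again there and lifted, and the leftover moment was within about ±1.5 mm of balance, close to the sensor noise.
- **Placing:** I turned the lever about 2° to match the channel and lowered it slowly. The gripper still carried a little of the weight just before release, so the load on the saddle at rest was at most about the lever's own weight of about 5.8 N.
- **Last checks:** After I let go and withdrew, two looks 0.05 s apart both showed the top at 93.6 mm, a pitch of −0.08° and the lever within 0.2 mm of the channel's centre line. That was over a second after I let go. The other things look unmoved in the last picture, though I didn't measure them again.
- **Disagreements:** The top and wrist camera estimates of the saddle centre differed by about 1–2 mm, which is inside the 6 mm allowed. Each closing on the lever pushed lightly on it; I measured about 6 N on the first. No check failed.

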